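# Zero the photometer under its push-latch cover

### The job

Zero the photometer: press the front of its closed blue cover so that it pops open by itself, press the green key underneath all the way down, then push the cover shut and press it until it latches flush again. It is all pressing and pushing: pick nothing up, and leave the glassware and bottles around it where they stand.

Things in the scene. Friction and masses are not known exactly. Their poses are not given: they have to be found in the camera images.
- photometer: white bench photometer, fixed, 170 (x) x 240 (y) x 90 (z) mm, flat top with a dark display; origin at the centre of its underside, z up, its front looks along its -x. The blue cover on top is 98 mm wide in y, centred on y = +30 mm; hinge line parallel to y at x = +45 mm, z = 99 mm; shut, it reaches from there to x = -35 mm with its top at z = 105 mm
- flap (a joint): blue cover's hinge angle, rad: 0 = latched flush, 1.13 = popped open (front edge up), at most 1.5. Push-push catch: from shut, pressing the front down to -0.08 or below (stop at -0.0865; the front edge sinks 7 mm; about 4 N) and letting go makes its spring swing it open in 1 s; from open, swinging it down to -0.08 or below and letting go latches it at 0. A shut cover cannot be pulled open
- flap_edge (a point): point on the upper face of the blue cover, middle of its width, 70 mm from the hinge line and 10 mm from the front edge, on the white mark; moves with the cover; z is the normal of the cover, x points from the front edge to the hinge. The cover plate is 4 mm thick with a 6 mm skirt below it
- key (a joint): travel of the green key, m: 0 = up, 0.005 = all the way down; springs back; about 1.5 N to start and 4 N all the way down
- key_top (a point): centre of the top of the green key, 20 (x) x 44 (y) mm, in the 68 x 100 mm well under the cover; 54 mm in front of the hinge line, at y = +30 mm, 96 mm above the photometer's underside, 6 mm above the well's rim; pressed straight down. The open cover leans over the well: its front edge is 34 mm in front of the hinge line and 72 mm above it; it gives way backwards when pushed lightly
- vial: small glass vial with a white cap, 24 mm across, 45 mm tall, stands on the photometer's top right beside the cover; origin at the centre of its underside; not to be moved
- beaker: empty glass beaker, 66 mm across, 85 mm tall, on the bench to the left of the photometer; origin at the centre of its underside; not to be moved
- blue_bottle: amber bottle with a blue cap, 52 mm across, 120 mm tall, on the bench to the right of the photometer; origin at the centre of its underside; not to be moved
- red_bottle: amber bottle with a red cap, 84 mm across, 190 mm tall, on the bench to one side; origin at the centre of its underside; not to be moved
- black_bottle: amber bottle with a black cap, 80 mm across, 165 mm tall, on the bench to one side; origin at the centre of its underside; not to be moved
- flask: conical flask, 80 mm across, 118 mm tall, on the bench to one side; origin at the centre of its underside; not to be moved
- dish: shallow glass dish, 90 mm across, 14 mm tall, on the bench to one side; origin at the centre of its underside; not to be moved

How it is judged:
By the outcome, as a careful person would: the job done as asked, in the order asked, and still so for the second after the job is handed in, with the robot touching nothing.
It also fails if it takes over 54 s, if anything falls off the work surface, if the arm or the gripper's body presses on something with over 40 N, if the wrist force passes 120 N, or if a joint passes its speed limit or range.

### The arm

A 6-joint arm with a two-finger parallel gripper is mounted at the origin on the work surface. World frame = base frame: x ahead of the robot, y to its left, z up, the work surface at z = 0. Lengths are in m, angles in rad, forces in N, time in s.
With the tool pointing down it reaches from about 0.25 to 0.725 m from the base axis. Payload 4 kg.
Tool frame: the origin (TCP) lies on the centre line of the jaws, within the pads' length; the fingertips stand 25 mm ahead of it and the grasp point (between the pads) lies 6 mm ahead of it; z points along the fingers, x is the direction in which the jaws open and shut, and the axes are right-handed (so a half turn about z gives the same grasp; the last joint's range is limited). The gripper opens to 85 mm and grips with 20 to 120 N. Pads are 22 mm wide; open, the fingers measure 114 mm over their backs; the gripper's body (76 mm by 85 mm) begins 54 mm behind the grasp point. The pads swing forward as they close: fully open they stand 13 mm farther back than shut.
Start: joints at [1.339, 0.241, 0.005, 1.335, 0, 1.571], TCP at [0.115, 0.487, 0.256] pointing down, gripper open.
Joint ranges: [-2.72, 2.72], [-1.05, 1.87], [-1.09, 1.28], [-1.99, 2.15], [-1.42, 1.44], [-3.14, 3.14]. Speed limits (rad/s): [2.79, 2.79, 3.14, 3.14, 3.14, 3.14].

### API

Orientations are given as a unit quaternion [x, y, z, w].
In Python, from workcell import bot, imaging, order gives the robot as it stands.
- The arm moves only by the tool carry_out, never from a script. Its argument "moves" is a list of rows, each a list of 5 numbers: the shift along the tool's x, y, z scaled (see below), then the turn about the tool's z scaled (see below), then the opening, from -1 (shut) to 1 (fully open). In form: [[tx, ty, tz, roll, hand], ...]. A call has 1 to 20 rows; each row is the pose to reach, as a shift and turn from the pose commanded when the call began, along the tool's axes at that moment; what a row does not reach only later rows make up. The controller multiplies each number of a shift by 0.1 m and each number of a turn by 90 degrees. A row lasts 1/10 s, in which the tool goes at most 50 mm and 8.59 degrees, less where a joint would pass 70% of its speed; a pose out of reach is approached as far as the arm can. A call with a number of a shift or a turn outside -1 to 1 is refused whole. A call with a gripper value outside its range is refused whole. The fingers move at their own pace and stop on an object; the grip force is fixed at half the most. Time passes only in rows, so rows that repeat a pose let the fingers close. It gives the time, the measured TCP pose, the force and the opening at its end, in the units of the state.
- bot.get_obs(): the state, without advancing time (a new reading comes with each control period).
- imaging.camera(name): name is "side" or "top" or "wrist"; returns the picture (384x512x3 uint8, red, green, blue); there is no depth.
- imaging.camera_model(name): a dict with "fovy" (degrees; the focal length in pixels is half the picture's height over the tangent of half this angle, whatever the lens; pixels are square), "cx", "cy" (the principal point, pixels), "eye" and "rotation" of the camera in the world. Camera axes: x right, y up, looking along -z (the intrinsics and any distortion apply to the point x, -y, -z); pixel columns grow to the right and rows downward; lengths in m; the calibration is good to about 2 mm. A picture is of the moment at which its call begins: read the wrist's pose just before it. camera_model takes no time and is no camera call; for the wrist camera it gives the pose at the moment of the call.
- order.job_done(): hands the job in, once; it reports no verdict.
The state is a dict: "clock": time; "joint_pos": joint angles; "joint_vel": joint speeds; "tau": joint torques, N m; "eef_pos": TCP position; "tool_rot": TCP orientation; "ft_force": force on the tool from outside, world axes, zero at the start; "ft_torque": the same for the moment, N m; "grip_width": finger opening in m.
Only numpy, scipy, OpenCV 4.12 (cv2) and the standard library are available. Lean on these libraries where they do the work, as an engineer would, in place of code of your own. Each camera call takes 0.05 s, during which the arm holds its last target.

## Working session

There is one attempt and no reset: what is moved stays moved. The work goes in short steps, Python scripts to look and compute and a tool call to move; the robot and the scene stay as the last step left them, time stands still between calls to the robot, and variables do not carry over. Pictures are saved under pics/ and viewed, and the job is handed in when it is done.

Besides the shell and the picture viewer there is one more tool, called as name([rows], argument=value, ...), one row to a line, values as JSON. carry_out: Moves the arm, as the interface text tells. Its arguments: {"type":"object","properties":{"moves":{"type":"array","items":{"type":"array","items":{"type":"number","minimum":-1,"maximum":1}}}},"required":["moves"]}

```bash
mkdir -p pics; python3 - <<'E'
from workcell import bot, imaging
import cv2
o=bot.get_obs()
for k,v in o.items(): print(k,v)
for n in ["side","top","wrist"]:
    print(n,imaging.camera_model(n))
    cv2.imwrite(f"pics/{n}0.png",imaging.camera(n)[:,:,::-1])
E
```

```text
clock 0.0
joint_pos [ 1.33903943e+00  2.41412934e-01  3.67895471e-03  1.33516109e+00
 -2.91797623e-05  1.57079714e+00]
joint_vel [-7.03164017e-05 -5.25834321e-05  4.21198184e-04  1.76214561e-03
  8.07727834e-04 -1.97559493e-03]
tau [ 2.62934464e-04 -3.72320473e+01  2.52406740e+01  1.69674691e-02
  1.01142211e-04 -2.71629077e-06]
eef_pos [0.11471713 0.48605962 0.25539563]
tool_rot [ 7.84119637e-01  6.20608809e-01 -8.13776690e-04  6.62689292e-04]
ft_force [0.37482557 0.54921973 0.60084334]
ft_torque [ 0.01662709  0.02173181 -0.05912457]
grip_width 0.08560854195791173
side {'fovy': 43.88684189600986, 'cx': 259.19977241195886, 'cy': 179.43244711292311, 'eye': array([ 0.01647854, -1.01416621,  1.04182698]), 'rotation': array([ 0.41130531, -0.10773914, -0.22084789,  0.87775078])}
top {'fovy': 57.63407567036277, 'cx': 255.57782114307508, 'cy': 192.58312771456906, 'eye': array([ 0.5112222 , -0.00995419,  1.24970061]), 'rotation': array([ 0.01097527, -0.01804691, -0.70504291,  0.70885001])}
wrist {'fovy': 65.45878628062943, 'cx': 251.45270176317834, 'cy': 191.55752647572166, 'eye': array([0.04662154, 0.5032866 , 0.37392656]), 'rotation': array([-0.11102166, -0.08668617,  0.614579  ,  0.77617804])}
```

View pics/top0.png

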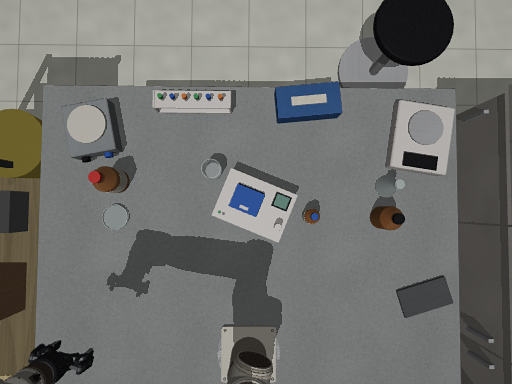

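View pics/side0.png

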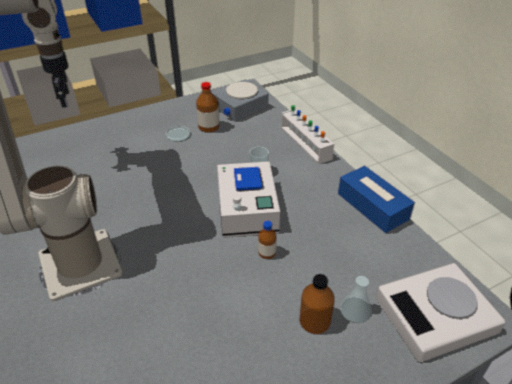

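View pics/wrist0.png

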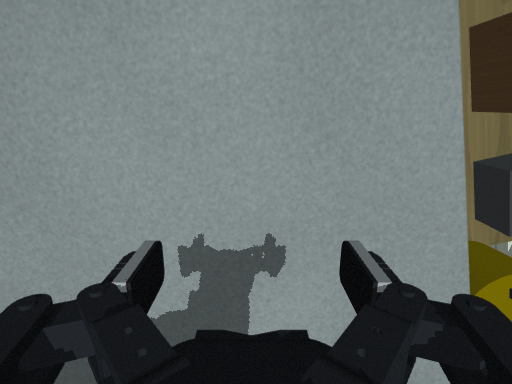

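Top view: photometer at about (255,203), with its cover mark towards the lower left; beaker at (211,169), blue bottle at (312,216), vial at about (278,225). I'll zoom in next.

```bash
python3 - <<'E'
import cv2
i=cv2.imread("pics/top0.png")[150:255,195:330]
cv2.imwrite("pics/topz.png",cv2.resize(i,None,fx=5.7,fy=5.7,interpolation=cv2.INTER_CUBIC))
i=cv2.imread("pics/side0.png")[140:265,205:300]
cv2.imwrite("pics/sidez.png",cv2.resize(i,None,fx=4.7,fy=4.7,interpolation=cv2.INTER_CUBIC))
E
```

```text
(no output)
```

View pics/topz.png

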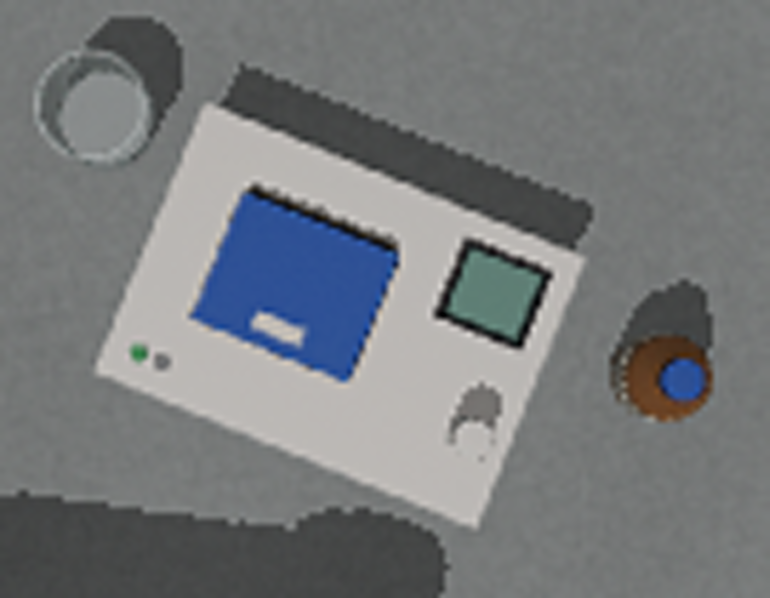

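View pics/sidez.png

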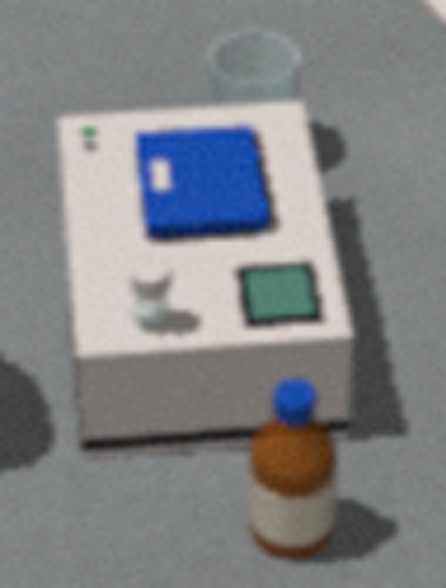

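```bash
cat > h.py <<'E'
import numpy as np
from scipy.spatial.transform import Rotation as R
def proj(m,P):
    f=192/np.tan(np.radians(m['fovy'])/2)
    c=R.from_quat(m['rotation']).inv().apply(np.atleast_2d(P)-m['eye'])
    return np.c_[m['cx']+f*c[:,0]/-c[:,2], m['cy']-f*c[:,1]/-c[:,2]]
def ray(m,uv,z):
    f=192/np.tan(np.radians(m['fovy'])/2)
    uv=np.atleast_2d(uv)
    d=R.from_quat(m['rotation']).apply(np.c_[(uv[:,0]-m['cx'])/f,-(uv[:,1]-m['cy'])/f,-np.ones(len(uv))])
    return m['eye']+d*((z-m['eye'][2])/d[:,2])[:,None]
E
python3 - <<'E'
from h import *
from workcell import imaging
from scipy.optimize import least_squares
mt,ms=imaging.camera_model('top'),imaging.camera_model('side')
un=lambda a,s,o:(np.array(a,float)+.5)/s-.5+o
tb=un([(207,103),(586,258),(476,528),(97,374)],5.7,[195,150])
tc=un([(250,188),(399,250),(350,382),(190,316)],5.7,[195,150])
sb=un([(302,103),(352,338),(78,355),(58,118)],4.7,[205,140])
B=np.array([(.085,.12,.09),(.085,-.12,.09),(-.085,-.12,.09),(-.085,.12,.09)])
C=np.array([(.045,.079,.105),(.045,-.019,.105),(-.035,-.019,.105),(-.035,.079,.105)])
w=lambda p,L:np.c_[R.from_euler('z',p[2]).apply(L)[:,:2]+p[:2],L[:,2]]
print(ray(mt,tb,.09).round(4))
for nm,res in [('top',lambda p:np.r_[(proj(mt,w(p,B))-tb).ravel(),(proj(mt,w(p,C[2:]))-tc[2:]).ravel()]),('side',lambda p:(proj(ms,w(p,B))-sb).ravel()),('both',lambda p:np.r_[(proj(mt,w(p,B))-tb).ravel(),(proj(mt,w(p,C[2:]))-tc[2:]).ravel(),(proj(ms,w(p,B))-sb).ravel()])]:
    s=least_squares(res,[.5,0,-.4]); p=s.x
    print(nm,p.round(4),np.abs(s.fun).max().round(2)); print(s.fun.reshape(-1,2).round(1).tolist())
for n,L in [('edge',(-.025,.03,.105)),('key',(-.009,.03,.096)),('hinge',(.045,.03,.099))]: print(n,w(p,np.array([L])).round(4))
print('vial',ray(mt,un([(474,425)],5.7,[195,150]),.135), ray(mt,un([(474,440)],5.7,[195,150]),.09))
E
```

```text
[[ 0.6416  0.0612  0.09  ]
 [ 0.5521 -0.1607  0.09  ]
 [ 0.3949 -0.0968  0.09  ]
 [ 0.4831  0.1239  0.09  ]]
top [ 0.5185 -0.018  -0.3827] 0.45
[[-0.1, -0.2], [0.1, -0.1], [0.2, 0.0], [-0.4, -0.4], [-0.1, 0.2], [0.2, 0.4]]
side [ 0.5186 -0.0207 -0.3826] 0.57
[[0.1, -0.4], [0.2, -0.2], [-0.3, 0.6], [0.1, -0.2]]
both [ 0.5187 -0.0188 -0.3825] 0.67
[[0.1, -0.2], [0.4, -0.2], [0.5, -0.0], [-0.1, -0.5], [0.1, 0.1], [0.5, 0.4], [-0.2, -0.7], [-0.1, -0.6], [-0.5, 0.1], [-0.1, -0.6]]
edge [[0.5067 0.0184 0.105 ]]
key [[0.5216 0.0124 0.096 ]]
hinge [[ 0.5717 -0.0078  0.099 ]]
vial [[ 0.45674351 -0.09215989  0.135     ]] [[ 0.44584633 -0.09550086  0.09      ]]
```

carry_out([
  [-0.37,0.5,0,0.05,-1],
  [-0.74,1,0,0.096,-1],
  [-0.74,1,0,0.096,-1],
  [-0.74,1,0,0.096,-1],
])

```text
clock: 0.55
eef_pos: [0.1965, 0.3892, 0.2562]
tool_rot: [0.83, 0.558, -0.0, 0.001]
ft_force: [-0.2, 0.9, 0.6]
grip_width: 0.028
```

```bash
cat >> h.py <<'E'
PH=np.array([0.5187,-0.0188]);YAW=-0.3825
def st():
    from workcell import bot
    o=bot.get_obs(); r=R.from_quat(o['tool_rot']); p=o['eef_pos']
    l=R.from_euler('z',-YAW).apply(np.r_[p[:2]-PH,p[2]])
    t=r.apply([1,0,0])
    print('t',round(o['clock'],2),'eef',p.round(4),'photo frame: hinge dist',(.045-l[0]).round(4),'y-30',(l[1]-.03).round(4),'toolx ang',np.arctan2(t[1],t[0]).round(4),'want',round(np.pi/2+YAW,4),'z',r.apply([0,0,1]).round(3),'F',o['ft_force'].round(1),'w',round(o['grip_width'],4))
    return o,r,p
def goto(d,y=0,z=None):
    "print tool shift (scaled) to hinge distance d, y offset, tcp z"
    o,r,p=st()
    q=R.from_euler('z',YAW).apply([.045-d,.03+y,0]); q[:2]+=PH; q[2]=z if z else p[2]
    print('shift',(r.inv().apply(q-p)/.1).round(3))
E
python3 -c "
from h import *
goto(.07)"
```

```text
t 0.55 eef [0.1965 0.3892 0.2562] photo frame: hinge dist 0.4962 y-30 0.2283 toolx ang 1.184 want 1.1883 z [ 0.    -0.001 -1.   ] F [-0.2  0.9  0.6] w 0.028
shift [-2.264  4.272  0.005]
```

carry_out([
  [-0.27,0.5,0,0,-1],
  [-0.53,1,0,0,-1],
  [-0.53,1,0,0,-1],
])

```text
clock: 0.85
eef_pos: [0.2695, 0.3031, 0.2562]
tool_rot: [0.83, 0.558, -0.0, 0.001]
ft_force: [-0.2, 0.9, -0.4]
grip_width: 0.0004
```

carry_out([
  [-0.27,0.5,0,0,-1],
  [-0.53,1,0,0,-1],
  [-0.53,1,0,0,-1],
])

```text
clock: 1.15
eef_pos: [0.3432, 0.2165, 0.2563]
tool_rot: [0.83, 0.558, 0.0, 0.0]
ft_force: [-0.5, 0.9, 0.2]
grip_width: -0.0
```

carry_out([
  [-0.27,0.5,0,0,-1],
  [-0.53,1,0,0,-1],
  [-0.53,1,0,0,-1],
])

```text
clock: 1.45
eef_pos: [0.4166, 0.13, 0.2561]
tool_rot: [0.83, 0.558, 0.0, 0.001]
ft_force: [-0.5, 0.5, 0.3]
grip_width: 0.0001
```

carry_out([
  [-0.27,0.4,0,0,-1],
  [-0.53,0.7,0,0,-1],
  [-0.53,0.7,0,0,-1],
  [-0.53,0.7,0,0,-1],
])

```text
clock: 1.85
eef_pos: [0.4592, 0.0572, 0.2558]
tool_rot: [0.829, 0.559, -0.0, -0.001]
ft_force: [-0.2, 0.2, -0.3]
grip_width: 0.0001
```

```bash
python3 -c "
from h import *
import cv2
from workcell import imaging
goto(.07)
m=imaging.camera_model('wrist')
for n in ['side','wrist']: cv2.imwrite(f'pics/{n}1.png',imaging.camera(n)[:,:,::-1])
ms=imaging.camera_model('side')
o,r,p=st()
for dz in (-.05,0,.025,.038): print(dz,proj(ms,p-np.array([0,0,dz])))
i=cv2.imread('pics/side1.png')[60:240,190:310]
cv2.imwrite('pics/side1z.png',cv2.resize(i,None,fx=3.3,fy=3.3,interpolation=cv2.INTER_CUBIC))
P=np.c_[R.from_euler('z',YAW).apply(np.array([[-.035,.079,0],[-.035,-.019,0],[.045,.03,0],[-.025,.03,0]]))[:,:2]+PH,[.105]*4]
print(proj(m,P).round(0))
"
```

```text
t 1.85 eef [0.4592 0.0572 0.2558] photo frame: hinge dist 0.1285 y-30 0.0183 toolx ang 1.187 want 1.1883 z [-0.001  0.001 -1.   ] F [-0.2  0.2 -0.3] w 0.0001
shift [-0.182  0.585 -0.001]
t 1.95 eef [0.4587 0.0581 0.2561] photo frame: hinge dist 0.1293 y-30 0.0189 toolx ang 1.1898 want 1.1883 z [-0.001  0.001 -1.   ] F [0.3 0.3 0.4] w -0.0
-0.05 [[214.46018491 119.41572974]]
0 [[215.3604469  134.00003946]]
0.025 [[215.79523496 141.04363764]]
0.038 [[216.01744311 144.64342595]]
[[282. 232.]
 [182. 232.]
 [233. 302.]
 [232. 241.]]
```

View pics/side1z.png

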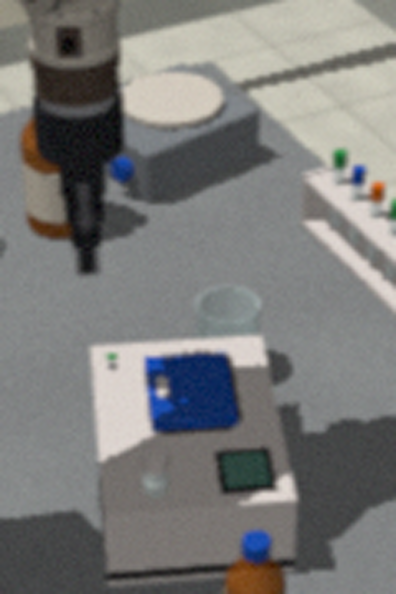

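View pics/wrist1.png

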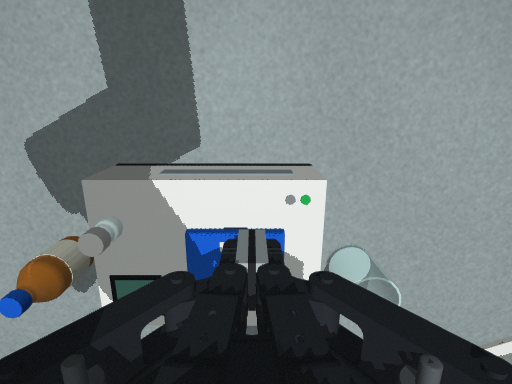

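Side view: the shut fingertips are at about row 142, so about 25–30 mm ahead of the TCP. Wrist view: the cover's front corners at (186,230) and (285,230) are within 4 px of the prediction. Now descending over the mark.

carry_out([
  [-0.18,0.3,0.3,0,-1],
  [-0.18,0.59,0.6,0,-1],
  [-0.18,0.59,1,0,-1],
  [-0.18,0.59,1,0,-1],
  [-0.18,0.59,1,0,-1],
])

```text
clock: 2.45
eef_pos: [0.5063, 0.0195, 0.1563]
tool_rot: [0.828, 0.561, -0.001, -0.001]
ft_force: [0.6, 0.1, 0.3]
grip_width: 0.0003
```

```bash
python3 -c "
from h import *
goto(.07,0,.135)"
```

```text
t 2.45 eef [0.5063 0.0195 0.1563] photo frame: hinge dist 0.0708 y-30 0.0009 toolx ang 1.1905 want 1.1883 z [-0.002  0.    -1.   ] F [0.6 0.1 0.3] w 0.0003
shift [-0.008  0.009  0.213]
```

carry_out([
  [0,0,0.1,0,-1],
  [0,0,0.16,0,-1],
  [0,0,0.19,0,-1],
  [0,0,0.21,0,-1],
  [0,0,0.22,0,-1],
])

```text
clock: 2.95
eef_pos: [0.5074, 0.0181, 0.1345]
tool_rot: [0.829, 0.56, 0.0, 0.0]
ft_force: [0.7, -0.0, 0.1]
grip_width: 0.0003
```

carry_out([
  [0,0,0.02,0,-1],
  [0,0,0.03,0,-1],
])

```text
clock: 3.15
eef_pos: [0.5074, 0.018, 0.1313]
tool_rot: [0.829, 0.56, 0.0, 0.0]
ft_force: [1.1, 0.1, -0.5]
grip_width: -0.0
```

carry_out([
  [0,0,0.01,0,-1],
  [0,0,0.02,0,-1],
])

```text
clock: 3.35
eef_pos: [0.5073, 0.0181, 0.1296]
tool_rot: [0.829, 0.56, 0.0, 0.0]
ft_force: [-2.3, 0.1, 3.2]
grip_width: 0.0
```

carry_out([
  [0,0,0.02,0,-1],
  [0,0,0.04,0,-1],
  [0,0,0.05,0,-1],
  [0,0,0.05,0,-1],
])

```text
clock: 3.75
eef_pos: [0.5072, 0.0182, 0.1246]
tool_rot: [0.829, 0.56, -0.0, -0.0]
ft_force: [-2.1, -0.2, 5.0]
grip_width: 0.0001
```

carry_out([
  [0,0,0.01,0,-1],
  [0,0,0.015,0,-1],
  [0,0,0.015,0,-1],
])

```text
clock: 4.05
eef_pos: [0.5072, 0.0181, 0.1243]
tool_rot: [0.829, 0.56, 0.0, 0.0]
ft_force: [-5.2, 0.4, 13.6]
grip_width: 0.0
```

Force has jumped to 13.6 N, so the cover is at its stop. Releasing: up and away to the front.

carry_out([
  [0,0,-0.3,0,-1],
  [0,-0.4,-0.6,0,-1],
  [0,-0.8,-0.8,0,-1],
  [0,-0.8,-0.8,0,-1],
  [0,-0.8,-0.8,0,-1],
  [0,-0.8,-0.8,0,-1],
  [0,-0.8,-0.8,0,-1],
  [0,-0.8,-0.8,0,-1],
  [0,-0.8,-0.8,0,-1],
  [0,-0.8,-0.8,0,-1],
  [0,-0.8,-0.8,0,-1],
  [0,-0.8,-0.8,0,-1],
])

```text
clock: 5.25
eef_pos: [0.4331, 0.0479, 0.2028]
tool_rot: [0.829, 0.56, -0.0, -0.0]
ft_force: [-0.4, -0.1, -0.3]
grip_width: 0.0002
```

```bash
python3 -c "
from h import *
import cv2
from workcell import imaging
goto(.06)
for n in ['side','wrist']: cv2.imwrite(f'pics/{n}2.png',imaging.camera(n)[:,:,::-1])
i=cv2.imread('pics/side2.png')[60:240,190:310]
cv2.imwrite('pics/side2z.png',cv2.resize(i,None,fx=3.3,fy=3.3,interpolation=cv2.INTER_CUBIC))
"
```

```text
t 5.25 eef [0.4331 0.0479 0.2028] photo frame: hinge dist 0.1493 y-30 -0.0 toolx ang 1.1881 want 1.1883 z [-0. -0. -1.] F [-0.4 -0.1 -0.3] w 0.0002
shift [ 0.     0.893 -0.   ]
```

View pics/side2z.png

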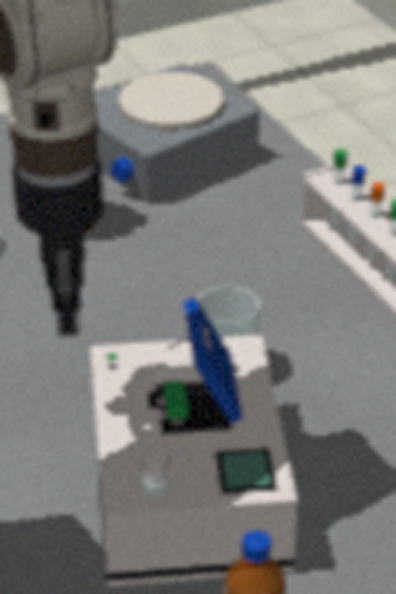

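View pics/wrist2.png

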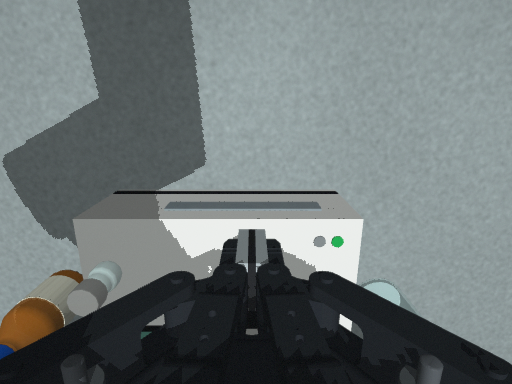

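Both views show the cover up (front edge near side-zoom (190,305)) and the green key at (177,400). With the fingers shut, the gripper body would come down on the leaning cover. I'll go in low with the fingers open, so the body's flank swings the cover back. Then I'll raise slightly, shut the fingers and press.

carry_out([
  [0,0.1,0.2,0,1],
  [0,0.24,0.4,0,1],
  [0,0.24,0.6,0,1],
  [0,0.24,0.8,0,1],
  [0,0.24,0.88,0,1],
  [0,0.24,0.9,0,1],
  [0,0.24,0.9,0,1],
  [0,0.24,0.9,0,1],
])

```text
clock: 6.15
eef_pos: [0.4561, 0.0391, 0.1138]
tool_rot: [0.829, 0.56, 0.001, 0.0]
ft_force: [-0.1, 0.8, 0.4]
grip_width: 0.0856
```

```bash
python3 -c "
from h import *
import cv2
from workcell import imaging
goto(.062,0,.112)
for n in ['side','wrist']: cv2.imwrite(f'pics/{n}3.png',imaging.camera(n)[:,:,::-1])
i=cv2.imread('pics/side3.png')[100:240,190:310]
cv2.imwrite('pics/side3z.png',cv2.resize(i,None,fx=4.2,fy=4.2,interpolation=cv2.INTER_CUBIC))
"
```

```text
t 6.15 eef [0.4561 0.0391 0.1138] photo frame: hinge dist 0.1247 y-30 0.0004 toolx ang 1.1883 want 1.1883 z [ 0.002  0.    -1.   ] F [-0.1  0.8  0.4] w 0.0856
shift [-0.004  0.627  0.019]
```

View pics/side3z.png

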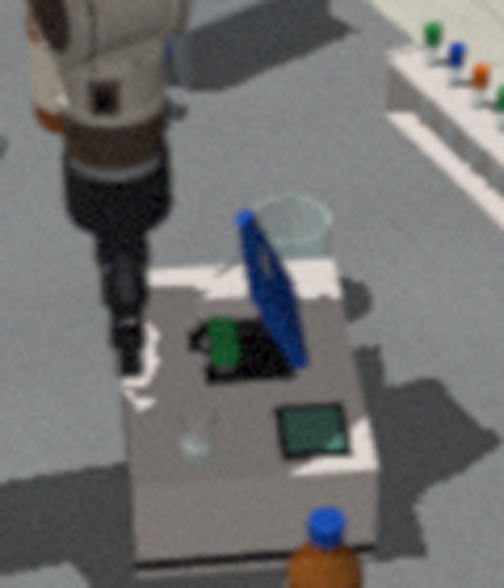

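View pics/wrist3.png

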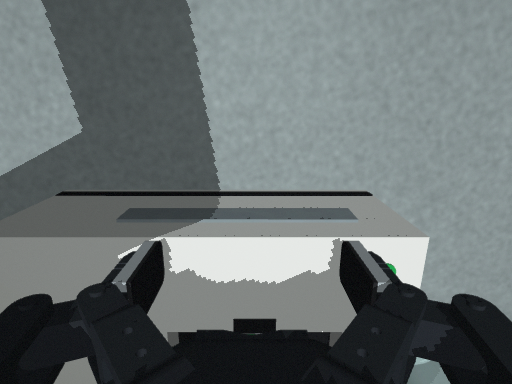

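The cover is still clear of the gripper; moving in at this height.

carry_out([
  [0,0.1,0,0,1],
  [0,0.2,0,0,1],
  [0,0.3,0,0,1],
  [0,0.35,0,0,1],
  [0,0.4,0,0,1],
  [0,0.45,0,0,1],
  [0,0.5,0,0,1],
  [0,0.5,0,0,1],
])

```text
clock: 7.05
eef_pos: [0.5024, 0.0201, 0.1128]
tool_rot: [0.829, 0.56, 0.0, 0.0]
ft_force: [-0.2, 0.7, 0.0]
grip_width: 0.0854
```

```bash
python3 -c "
from h import *
import cv2
from workcell import imaging
goto(.062,0,.112)
for n in ['side']: cv2.imwrite(f'pics/{n}4.png',imaging.camera(n)[:,:,::-1])
i=cv2.imread('pics/side4.png')[100:240,190:310]
cv2.imwrite('pics/side4z.png',cv2.resize(i,None,fx=4.2,fy=4.2,interpolation=cv2.INTER_CUBIC))
"
```

```text
t 7.05 eef [0.5024 0.0201 0.1128] photo frame: hinge dist 0.0747 y-30 0.0 toolx ang 1.188 want 1.1883 z [ 0. -0. -1.] F [-0.2  0.7  0. ] w 0.0854
shift [-0.     0.127  0.008]
```

View pics/side4z.png

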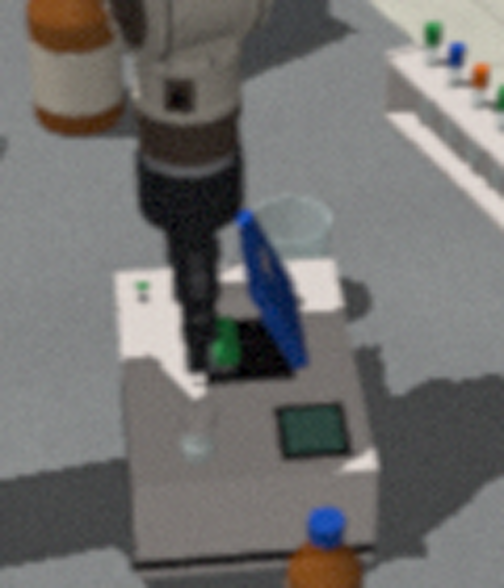

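carry_out([
  [0,0.04,0,0,1],
  [0,0.08,0,0,1],
  [0,0.11,0,0,1],
  [0,0.13,0,0,1],
  [0,0.13,0,0,1],
])

```text
clock: 7.6
eef_pos: [0.5141, 0.0154, 0.1128]
tool_rot: [0.829, 0.56, 0.0, 0.0]
ft_force: [-0.4, 1.2, -1.1]
grip_width: 0.0852
```

```bash
python3 -c "
from h import *
import cv2
from workcell import imaging
goto(.062,0,.123)
for n in ['side']: cv2.imwrite(f'pics/{n}5.png',imaging.camera(n)[:,:,::-1])
i=cv2.imread('pics/side5.png')[100:240,190:310]
cv2.imwrite('pics/side5z.png',cv2.resize(i,None,fx=4.2,fy=4.2,interpolation=cv2.INTER_CUBIC))
"
```

```text
t 7.6 eef [0.5141 0.0154 0.1128] photo frame: hinge dist 0.062 y-30 0.0 toolx ang 1.188 want 1.1883 z [ 0.  0. -1.] F [-0.4  1.2 -1.1] w 0.0852
shift [-0.     0.    -0.102]
```

View pics/side5z.png

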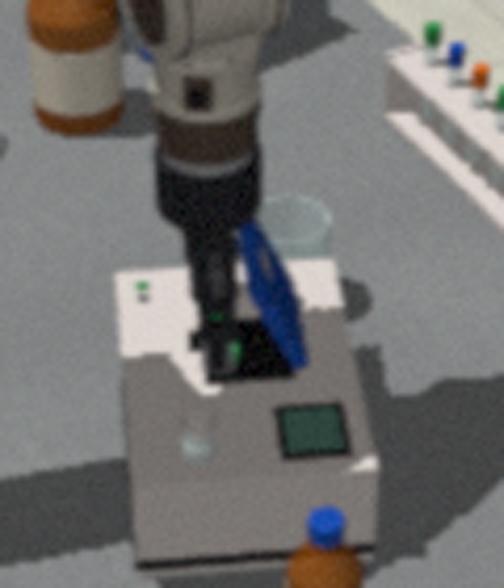

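At d = 62 mm the cover is barely touched, and this is already lower than the pressing height. Raise 11 mm and shut the fingers.

carry_out([
  [0,0,-0.06,0,1],
  [0,0,-0.11,0,1],
  [0,0,-0.11,0,-1],
  [0,0,-0.11,0,-1],
  [0,0,-0.11,0,-1],
  [0,0,-0.11,0,-1],
  [0,0,-0.11,0,-1],
  [0,0,-0.11,0,-1],
  [0,0,-0.11,0,-1],
  [0,0,-0.11,0,-1],
])

```text
clock: 8.65
eef_pos: [0.5138, 0.0155, 0.1238]
tool_rot: [0.829, 0.56, -0.0, -0.0]
ft_force: [0.9, 0.1, 0.1]
grip_width: -0.0002
```

carry_out([
  [0,0,0.02,0,-1],
  [0,0,0.04,0,-1],
  [0,0,0.05,0,-1],
])

```text
clock: 8.95
eef_pos: [0.514, 0.0155, 0.1188]
tool_rot: [0.829, 0.56, 0.0, 0.0]
ft_force: [0.4, 1.3, 2.8]
grip_width: -0.0001
```

```bash
python3 -c "
from h import *
import cv2
from workcell import imaging
st()
for n in ['side']: cv2.imwrite(f'pics/{n}6.png',imaging.camera(n)[:,:,::-1])
i=cv2.imread('pics/side6.png')[100:240,190:310]
cv2.imwrite('pics/side6z.png',cv2.resize(i,None,fx=4.2,fy=4.2,interpolation=cv2.INTER_CUBIC))
"
```

```text
t 8.95 eef [0.514  0.0155 0.1188] photo frame: hinge dist 0.0622 y-30 0.0 toolx ang 1.1882 want 1.1883 z [ 0. -0. -1.] F [0.4 1.3 2.8] w -0.0001
```

View pics/side6z.png

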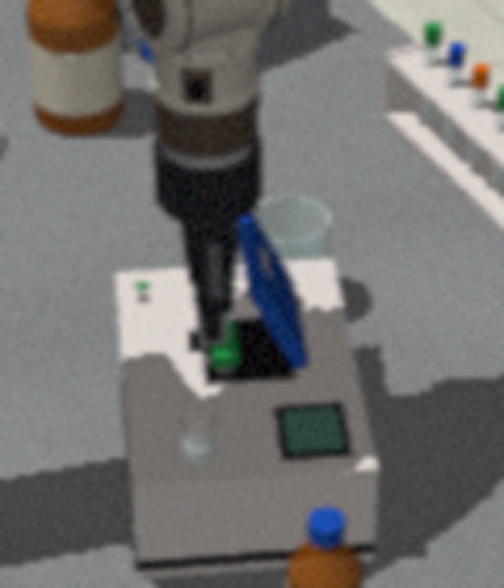

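Fingertips are on the key (2.8 N) and the cover is clear. Pressing deeper.

carry_out([
  [0,0,0.01,0,-1],
  [0,0,0.02,0,-1],
  [0,0,0.025,0,-1],
  [0,0,0.025,0,-1],
])

```text
clock: 9.4
eef_pos: [0.514, 0.0155, 0.1165]
tool_rot: [0.829, 0.56, 0.0, 0.0]
ft_force: [-0.3, 0.1, 3.5]
grip_width: -0.0001
```

carry_out([
  [0,0,0.005,0,-1],
  [0,0,0.01,0,-1],
  [0,0,0.01,0,-1],
])

```text
clock: 9.7
eef_pos: [0.514, 0.0155, 0.116]
tool_rot: [0.829, 0.56, 0.0, 0.0]
ft_force: [-1.3, 0.1, 7.3]
grip_width: 0.0003
```

carry_out([
  [0,0,0.005,0,-1],
  [0,0,0.01,0,-1],
  [0,0,0.01,0,-1],
])

```text
clock: 10.0
eef_pos: [0.514, 0.0155, 0.1159]
tool_rot: [0.829, 0.56, 0.001, 0.0]
ft_force: [-3.5, 0.3, 12.4]
grip_width: 0.0004
```

Hard stop on the key: 12 N and only 0.1 mm more travel, at a tip height of about 91 mm as expected. Retract up and to the front, then go over the cover to its back.

carry_out([
  [0,0,-0.1,0,-1],
  [0,-0.2,-0.14,0,-1],
  [0,-0.6,-0.3,0,-1],
  [0,-0.7,-0.6,0,-1],
  [0,-0.7,-1,0,-1],
  [0,-0.7,-1,0,-1],
  [0,-0.7,-1,0,-1],
  [0,-0.7,-1,0,-1],
])

```text
clock: 10.8
eef_pos: [0.4482, 0.0415, 0.2133]
tool_rot: [0.829, 0.56, -0.001, -0.0]
ft_force: [-0.6, -0.1, -0.9]
grip_width: 0.0001
```

```bash
python3 -c "
from h import *
import cv2
from workcell import imaging
goto(.012,0,.224)
for n in ['side']: cv2.imwrite(f'pics/{n}7.png',imaging.camera(n)[:,:,::-1])
i=cv2.imread('pics/side7.png')[100:240,190:310]
cv2.imwrite('pics/side7z.png',cv2.resize(i,None,fx=4.2,fy=4.2,interpolation=cv2.INTER_CUBIC))
"
```

```text
t 10.8 eef [0.4482 0.0415 0.2133] photo frame: hinge dist 0.1329 y-30 -0.0004 toolx ang 1.1881 want 1.1883 z [-0.002 -0.    -1.   ] F [-0.6 -0.1 -0.9] w 0.0001
shift [ 0.004  1.209 -0.109]
```

View pics/side7z.png

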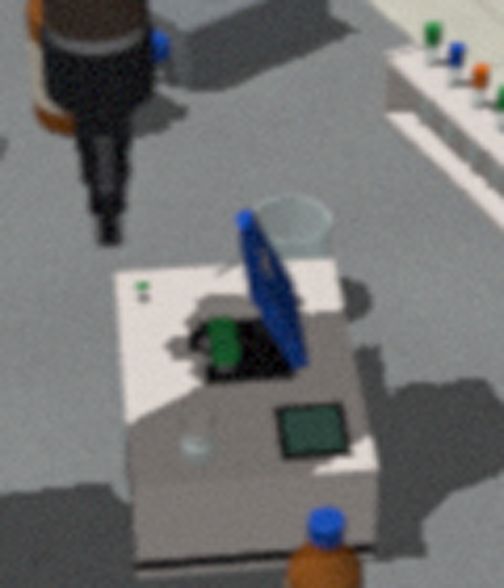

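Key up, cover still open, vial in place. Crossing over the top.

carry_out([
  [0,0,-0.16,0,-1],
  [0,0.3,-0.16,0,-1],
  [0,0.6,-0.16,0,-1],
  [0,1,-0.16,0,-1],
  [0,1,-0.16,0,-1],
  [0,1,-0.16,0,-1],
])

```text
clock: 11.45
eef_pos: [0.5411, 0.0039, 0.228]
tool_rot: [0.829, 0.559, -0.002, -0.001]
ft_force: [0.0, 0.2, -0.4]
grip_width: -0.0001
```

carry_out([
  [0,0.21,0,0,-1],
  [0,0.21,0,0,-1],
  [0,0.21,0.2,0,-1],
  [0,0.21,0.38,0,-1],
  [0,0.21,0.38,0,-1],
])

```text
clock: 11.95
eef_pos: [0.558, -0.003, 0.1897]
tool_rot: [0.828, 0.56, -0.003, -0.002]
ft_force: [-0.8, 1.4, 0.3]
grip_width: -0.0001
```

```bash
python3 -c "
from h import *
import cv2
from workcell import imaging
goto(.022,0,.186)
for n in ['side']: cv2.imwrite(f'pics/{n}8.png',imaging.camera(n)[:,:,::-1])
i=cv2.imread('pics/side8.png')[100:240,190:310]
cv2.imwrite('pics/side8z.png',cv2.resize(i,None,fx=4.2,fy=4.2,interpolation=cv2.INTER_CUBIC))
"
```

```text
t 11.95 eef [ 0.558  -0.003   0.1897] photo frame: hinge dist 0.0145 y-30 -0.0007 toolx ang 1.1888 want 1.1883 z [-0.007  0.    -1.   ] F [-0.8  1.4  0.3] w -0.0001
shift [ 0.007 -0.075  0.037]
```

View pics/side8z.png

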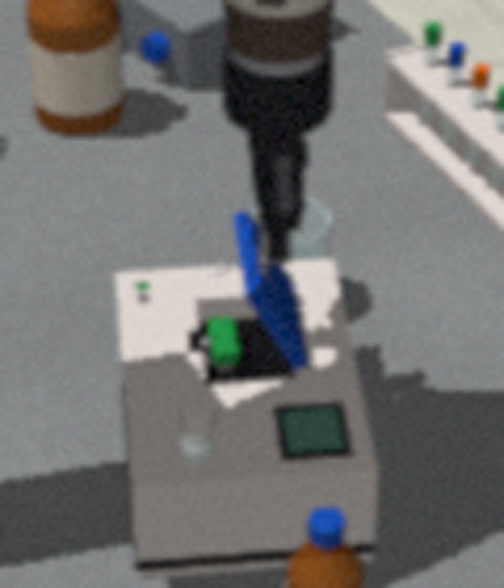

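Finger is behind the cover's upper face as planned; sweeping it shut along an arc.

carry_out([
  [0,-0.05,0.01,0,-1],
  [0,-0.09,0.02,0,-1],
  [0,-0.15,0.05,0,-1],
  [0,-0.2,0.07,0,-1],
  [0,-0.26,0.1,0,-1],
  [0,-0.29,0.13,0,-1],
  [0,-0.32,0.17,0,-1],
  [0,-0.35,0.2,0,-1],
  [0,-0.37,0.24,0,-1],
  [0,-0.39,0.28,0,-1],
  [0,-0.41,0.32,0,-1],
  [0,-0.43,0.36,0,-1],
  [0,-0.44,0.4,0,-1],
  [0,-0.44,0.4,0,-1],
])

```text
clock: 13.4
eef_pos: [0.5198, 0.013, 0.1515]
tool_rot: [0.829, 0.56, -0.001, -0.0]
ft_force: [-0.8, 0.2, 3.1]
grip_width: 0.0
```

```bash
python3 -c "
from h import *
import cv2
from workcell import imaging
goto(.062,0,.136)
for n in ['side']: cv2.imwrite(f'pics/{n}9.png',imaging.camera(n)[:,:,::-1])
i=cv2.imread('pics/side9.png')[100:240,190:310]
cv2.imwrite('pics/side9z.png',cv2.resize(i,None,fx=4.2,fy=4.2,interpolation=cv2.INTER_CUBIC))
"
```

```text
t 13.4 eef [0.5198 0.013  0.1515] photo frame: hinge dist 0.0559 y-30 -0.0001 toolx ang 1.1883 want 1.1883 z [-0.001  0.    -1.   ] F [-0.8  0.2  3.1] w 0.0
shift [ 0.001 -0.061  0.155]
```

View pics/side9z.png

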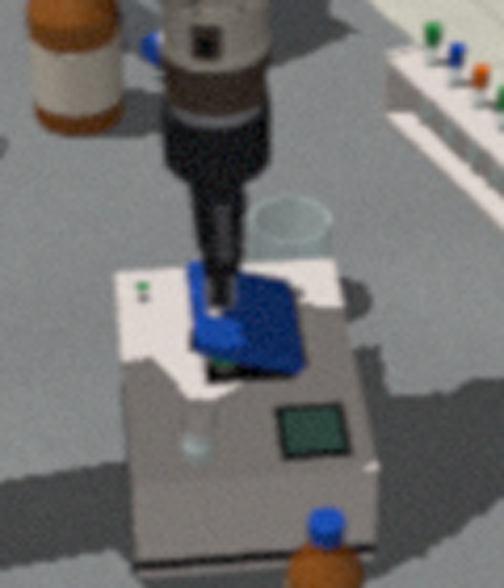

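carry_out([
  [0,-0.02,0.04,0,-1],
  [0,-0.04,0.08,0,-1],
  [0,-0.06,0.12,0,-1],
  [0,-0.08,0.16,0,-1],
  [0,-0.09,0.19,0,-1],
  [0,-0.1,0.21,0,-1],
  [0,-0.1,0.23,0,-1],
  [0,-0.1,0.25,0,-1],
  [0,-0.1,0.25,0,-1],
])

```text
clock: 14.35
eef_pos: [0.5106, 0.0168, 0.127]
tool_rot: [0.829, 0.56, -0.0, -0.0]
ft_force: [0.4, 1.2, 3.5]
grip_width: 0.0001
```

carry_out([
  [0,0,0.01,0,-1],
  [0,0,0.02,0,-1],
  [0,0,0.025,0,-1],
  [0,0,0.025,0,-1],
])

```text
clock: 14.75
eef_pos: [0.5106, 0.0168, 0.1249]
tool_rot: [0.829, 0.56, -0.0, -0.0]
ft_force: [-1.5, 1.0, 5.5]
grip_width: -0.0
```

carry_out([
  [0,0,0.005,0,-1],
  [0,0,0.01,0,-1],
  [0,0,0.01,0,-1],
])

```text
clock: 15.05
eef_pos: [0.5106, 0.0168, 0.1247]
tool_rot: [0.829, 0.56, 0.0, -0.0]
ft_force: [-3.1, 0.8, 11.9]
grip_width: -0.0001
```

Hard stop again (11.9 N, no further travel). Releasing straight up, then looking.

carry_out([
  [0,0,-0.05,0,-1],
  [0,0,-0.2,0,-1],
  [0,0,-0.6,0,-1],
  [0,-0.5,-1,0,-1],
  [0,-1,-1,0,-1],
  [0,-1,-1,0,-1],
  [0,-1,-1,0,-1],
  [0,-1,-1,0,-1],
  [0,-1,-1,0,-1],
  [0,-1,-1,0,-1],
  [0,-1,-1,0,-1],
  [0,-1,-1,0,-1],
  [0,-1,-1,0,-1],
  [0,-1,-1,0,-1],
])

```text
clock: 16.45
eef_pos: [0.4183, 0.0539, 0.2237]
tool_rot: [0.829, 0.56, -0.0, -0.0]
ft_force: [0.1, 0.7, -0.5]
grip_width: 0.0001
```

```bash
python3 -c "
from h import *
import cv2
from workcell import imaging
st()
for n in ['side','top']: cv2.imwrite(f'pics/{n}10.png',imaging.camera(n)[:,:,::-1])
i=cv2.imread('pics/side10.png')[130:265,190:310]
j=cv2.imread('pics/top10.png')[150:255,195:330]
cv2.imwrite('pics/z10.png',np.hstack([cv2.resize(i,(400,450)),cv2.resize(j,(400,311)) if 0 else cv2.resize(j,(400,450))]))
a,b=cv2.imread('pics/side0.png')[158:192,225:270],cv2.imread('pics/side10.png')[158:192,225:270]
cv2.imwrite('pics/cmp.png',cv2.resize(np.hstack([a,b]),None,fx=8,fy=8,interpolation=cv2.INTER_CUBIC))
"
```

```text
t 16.45 eef [0.4183 0.0539 0.2237] photo frame: hinge dist 0.1653 y-30 -0.0 toolx ang 1.188 want 1.1883 z [-0. -0. -1.] F [ 0.1  0.7 -0.5] w 0.0001
```

View pics/z10.png

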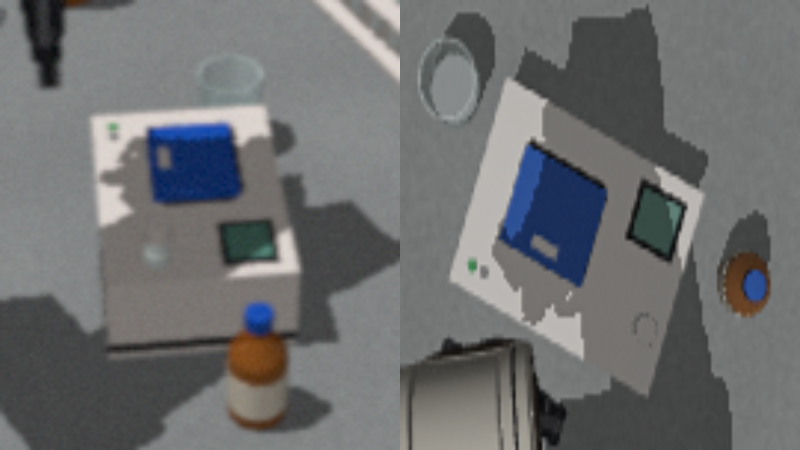

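View pics/cmp.png

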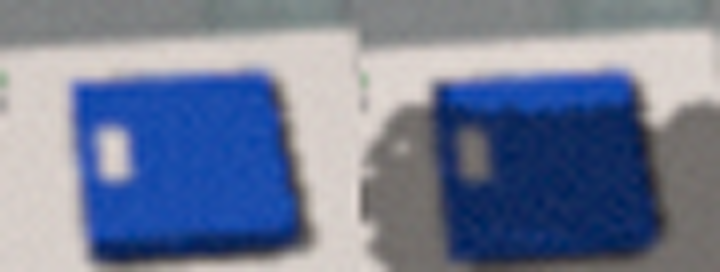

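The cover sits exactly as at the start, more than 1 s after release. The beaker, bottle and vial have not moved, and the robot is clear. Handing in.

```bash
python3 -c "
from workcell import order
print(order.job_done())"
```

```text
the job is handed in; nothing more can be done
None
```

The photometer is zeroed and the job is handed in, at about 16.5 s of the 54 s allowed. I got no verdict back.

- **Opening:** I pressed the front of the cover to its stop (13.6 N) and it popped open by itself.
- **Key:** I pressed the green key to a hard stop (12.4 N, tip height about 91 mm, which is where the key should bottom out). I judged it fully down from force and height, not from a picture of the key itself.
- **Closing:** I swept the cover shut from behind and pressed it to its stop (11.9 N), then let go.

**Last checks:** about a second after release, the side view shows the cover flush and matching the starting picture. The vial, beaker and blue bottle are where they stood, and the robot is well clear with no contact force. I did not compare the red and black bottles, flask and dish before and after, but the arm's path stayed away from them.

The checks disagreed only slightly: the two fixed cameras put the photometer about 2–3 mm apart in y, within their calibration. My two estimates of the fingertip height differed by about 1 mm. Neither affected the result.

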